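# Ring the end-of-exercise signal on the desk bells

### The job

The exercise is over: ring the signal on the four desk bells. With your fingertips gently press the plunger of the largest bell well down and let it spring back up, then do the same with the smallest bell and withdraw. Do not touch the two middle-sized bells, and do not lift, tip or shift any bell or anything else on the desk.

Things in the scene. Friction and masses are not known exactly. Their poses are not given: they have to be found in the camera images.
- bell_largest: the largest of the four steel desk bells (to be rung): a loose upright steel dome on a black round foot, foot 112 mm across, dome top 68 mm above the table; a plunger stands on the dome. Origin: centre of the underside, z up. Weighs 0.13 to 0.55 kg.
- plunger_largest (a point): centre of the top face of that bell's plunger: a flat round steel button 22 mm across, 7 mm thick, its top 88 mm above the table when up (20 mm above the dome).
- press_largest (a joint): how far that plunger is pressed: 0 m up, 0.010 m right down. It moves straight down against a spring, about 1.2 N to start and 5.2 N at the bottom, and springs back up; the bell rings beyond 0.005 m.
- bell_large: the second largest of the four steel desk bells (to be left alone): a loose upright steel dome on a black round foot, foot 86 mm across, dome top 54 mm above the table; a plunger stands on the dome. Origin: centre of the underside, z up. Weighs 0.13 to 0.55 kg.
- plunger_large (a point): centre of the top face of that bell's plunger: a flat round steel button 22 mm across, 7 mm thick, its top 74 mm above the table when up (20 mm above the dome).
- press_large (a joint): how far that plunger is pressed: 0 m up, 0.010 m right down. It moves straight down against a spring, about 1.2 N to start and 5.2 N at the bottom, and springs back up; the bell rings beyond 0.005 m.
- bell_small: the second smallest of the four steel desk bells (to be left alone): a loose upright steel dome on a black round foot, foot 68 mm across, dome top 45 mm above the table; a plunger stands on the dome. Origin: centre of the underside, z up. Weighs 0.13 to 0.55 kg.
- plunger_small (a point): centre of the top face of that bell's plunger: a flat round steel button 22 mm across, 7 mm thick, its top 65 mm above the table when up (20 mm above the dome).
- press_small (a joint): how far that plunger is pressed: 0 m up, 0.010 m right down. It moves straight down against a spring, about 1.2 N to start and 5.2 N at the bottom, and springs back up; the bell rings beyond 0.005 m.
- bell_smallest: the smallest of the four steel desk bells (to be rung): a loose upright steel dome on a black round foot, foot 46 mm across, dome top 34 mm above the table; a plunger stands on the dome. Origin: centre of the underside, z up. Weighs 0.13 to 0.55 kg.
- plunger_smallest (a point): centre of the top face of that bell's plunger: a flat round steel button 22 mm across, 7 mm thick, its top 54 mm above the table when up (20 mm above the dome).
- press_smallest (a joint): how far that plunger is pressed: 0 m up, 0.010 m right down. It moves straight down against a spring, about 1.2 N to start and 5.2 N at the bottom, and springs back up; the bell rings beyond 0.005 m.
- eraser: loose white rubber eraser, 60 x 26 x 14 mm, lying among the bells (bystander). Origin: centre of the underside.
- tape: loose roll of clear tape lying flat, 74 mm across, 24 mm high, among the bells (bystander). Origin: centre of the underside.
- duster: loose board duster, grey felt with a wooden back, 50 x 120 x 32 mm, among the bells (bystander). Origin: centre of the underside.
- sharpener: loose small metal pencil sharpener, 36 x 26 x 27 mm, among the bells (bystander). Origin: centre of the underside.
- flask: loose white drinking flask standing at the left, 72 mm across, 200 mm high (bystander). Origin: centre of the underside.
- pencup: loose cardboard cup of pens standing at the right, 84 mm across, pens up to 160 mm high (bystander). Origin: centre of the underside.
- stapler: loose stapler lying beyond the bells, 130 x 34 x 45 mm (bystander). Origin: centre of the underside.
There are look-alikes about, which are no part of the job. What is shaped like the bell_largest but blue or pink is not meant.

How it is judged:
By the outcome, as a careful person would: the job done as asked, in the order asked, and still so for the second after the job is handed in, with the robot touching nothing.
It also fails if it takes over 38 s, if anything falls off the work surface, if the arm or the gripper's body presses on something with over 40 N, if the wrist force passes 120 N, or if a joint passes its speed limit or range.

### The arm

A 6-joint arm with a two-finger parallel gripper is mounted at the origin on the work surface. World frame = base frame: x ahead of the robot, y to its left, z up, the work surface at z = 0. Lengths are in m, angles in rad, forces in N, time in s.
With the tool pointing down it reaches from about 0.375 to 0.9 m from the base axis. Payload 3.1 kg.
Tool frame: the origin (TCP) lies at the centre of the arm's flange, where the gripper is bolted on; the fingertips stand 173 mm ahead of it and the grasp point (between the pads) lies 155 mm ahead of it; z points along the fingers, x is the direction in which the jaws open and shut, and the axes are right-handed (so a half turn about z gives the same grasp; the last joint's range is limited). The gripper opens to 85 mm and grips with 20 to 120 N. Pads are 22 mm wide; open, the fingers measure 114 mm over their backs; the gripper's body (76 mm by 85 mm) begins 54 mm behind the grasp point. The pads swing forward as they close: fully open they stand 13 mm farther back than shut.
Start: joints at [-1.333, 0.527, 1.433, -0, 1.181, -0.178], TCP at [0.252, -0.572, 0.405] pointing down, gripper open.
Joint ranges: [-3.08, 3.08], [-0.75, 2.2], [0.22, 2.44], [-1.43, 4.57], [0, 2.65], [-2.85, 2.85]. Speed limits (rad/s): [2.79, 2.79, 3.14, 3.14, 3.14, 3.14].

### API

Orientations are given as a unit quaternion [x, y, z, w].
In Python, from station import manip gives the robot as it stands.
- The arm moves only by the shell command python3 -m jog 'ROWS' [OPENING] [FORCE]. ROWS is JSON, a list that holds one entry, the list of rows, each a list of 4 numbers: the shift along the world's x, y, z in mm, then the turn about the world's z in degrees. A call has exactly 8 rows; each row shifts and turns the commanded pose from where the row before left it; what a row does not reach is not made up. A row lasts 1/8 s, in which the tool goes at most 62.5 mm and 10.7 degrees, less where a joint would pass 70% of its speed; a pose out of reach is approached as far as the arm can. A call is refused whole if a number of a shift passes 62.5 or a number of a turn 10.7, either way. A call with a gripper value outside its range is refused whole. OPENING is the opening in per cent of the stroke, from 0 (shut) to 100 (fully open), set as the call begins (- or left out, the last holds). The fingers move at their own pace and stop on an object; FORCE is the grip in N (left out, the last holds). Time passes only in rows, so rows that do not move let the fingers close, or fill a call up. It gives the time, the measured TCP pose, the force and the opening at its end, in the units of the state.
- manip.sense(): the state, without advancing time (a new reading comes with each control period).
- manip.snapshot(name): name is "scene" or "top" or "wrist"; returns the picture (480x640x3 uint8, red, green, blue); there is no depth.
- manip.camera_info(name): a dict with "fx", "fy", "cx", "cy" (pixels), "R" (3x3) and "t" (3): a world point X has camera coordinates R X + t. Camera axes: x right, y down, z forward; pixel columns grow to the right and rows downward; lengths in m; the calibration is good to about 2 mm. The wrist camera is an equidistant fisheye: a pixel r from the principal point sees the ray r / f radians off the axis. A picture is of the moment at which its call begins: read the wrist's pose just before it. camera_info takes no time and is no camera call; for the wrist camera it gives the pose at the moment of the call.
- manip.sign_off(): hands the job in, once; it reports no verdict.
The state is a dict: "t": time; "q": joint angles; "qd": joint speeds; "tau": joint torques, N m; "tcp_pos": TCP position; "tool_rot": TCP orientation; "force": force on the tool from outside, world axes, zero at the start; "ft_torque": the same for the moment, N m; "finger_gap": opening from 0.0 (shut) to 1.0 (fully open).
Only numpy, scipy, OpenCV 4.12 (cv2) and the standard library are available. Lean on these libraries where they do the work, as an engineer would, in place of code of your own. Each camera call takes 0.05 s, during which the arm holds its last target. There are 200 camera calls.

## Working session

There is one attempt and no reset: what is moved stays moved. The work goes in short steps, Python scripts to look and compute and a shell command to move; the robot and the scene stay as the last step left them, time stands still between calls to the robot, and variables do not carry over. Pictures are saved under pics/ and viewed, about 8 in all and at most 12, crops included, and the job is handed in when it is done.

```bash
mkdir -p pics
python3 - <<'E'
from station import manip
import cv2
for n in("scene","top"):
    im=manip.snapshot(n); cv2.imwrite(f"pics/{n}0.png",im[:,:,::-1])
    c=manip.camera_info(n); print(n,c)
s=manip.sense();print(s["t"],s["tcp_pos"],s["tool_rot"],s["finger_gap"])
E
```

```text
scene {'fx': 453.3312913802825, 'fy': 453.3312913802825, 'cx': 322.5152140536404, 'cy': 241.96913974326853, 'R': array([[-0.71832792,  0.6954645 ,  0.01827926],
       [ 0.48035233,  0.51480773, -0.71009481],
       [-0.50325604, -0.50130044, -0.70386876]]), 't': array([ 0.38158953, -0.21608896,  1.43668419])}
top {'fx': 458.2416126225486, 'fy': 458.2416126225486, 'cx': 313.03422210809657, 'cy': 247.48173495953117, 'R': array([[-0.00568531, -0.99959798, -0.02777702],
       [-0.99251237,  0.00902988, -0.1218099 ],
       [ 0.12201175,  0.02687651, -0.9921647 ]]), 't': array([0.02878479, 0.57541787, 1.32804928])}
0.1 [ 0.25240395 -0.57142699  0.40379818] [ 8.37819353e-01 -5.45946618e-01 -7.27892777e-04 -7.02192358e-04] 0.9995181222016536
```

View pics/top0.png

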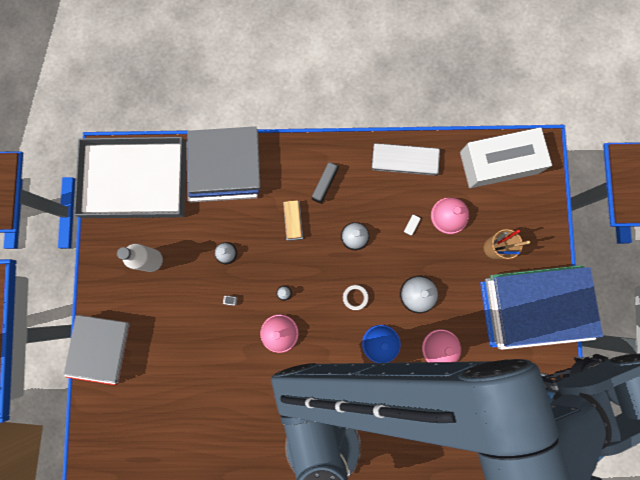

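View pics/scene0.png

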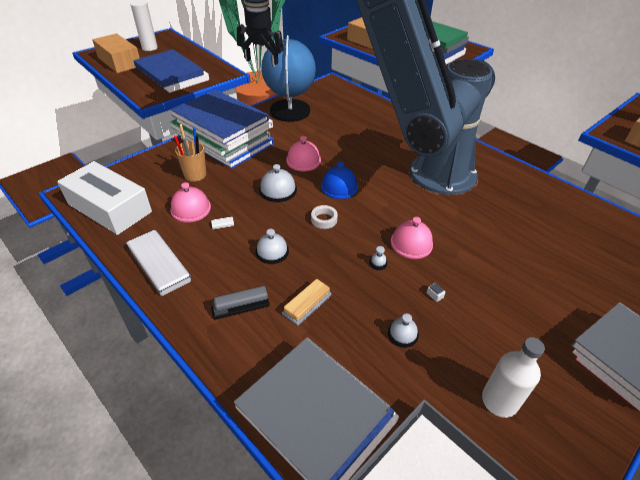

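The top view shows the largest bell at about (420,294) and the smallest at (284,293). In the scene view they're at (278,183) and (379,259), and the middle bells are at (355,236) and (226,253) in top. I'll zoom in on the plungers.

Run:
```python
import cv2,numpy as np
T=cv2.imread("pics/top0.png");S=cv2.imread("pics/scene0.png")
def c(im,u,v,h=20):return cv2.resize(im[v-h:v+h,u-h:u+h],(400,300) if 0 else (300,300),interpolation=cv2.INTER_NEAREST)
o=np.vstack([np.hstack([c(T,420,293),c(T,284,293)]),np.hstack([c(S,278,178),c(S,379,257)])])
cv2.imwrite("pics/z.png",o)
```

```text
(no output)
```

View pics/z.png

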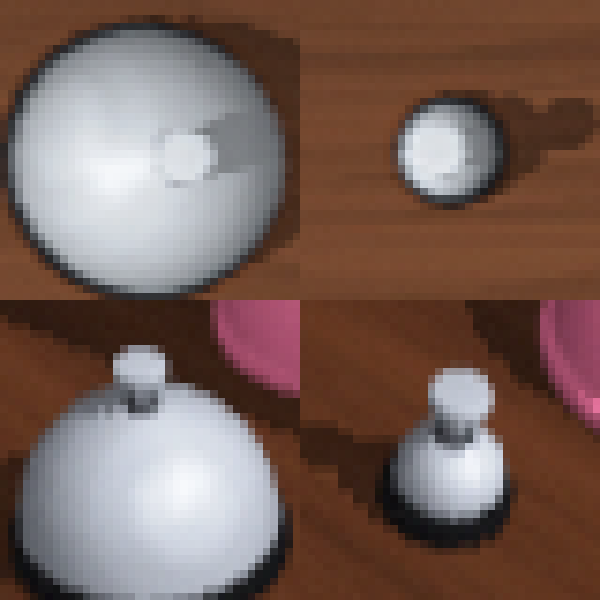

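```bash
cat > h.py <<'E'
import numpy as np
def ray(c,u,v,z):
    d=c["R"].T@np.array([(u-c["cx"])/c["fx"],(v-c["cy"])/c["fy"],1]); o=-c["R"].T@c["t"]
    return o+d*(z-o[2])/d[2]
E
python3 - <<'E'
from station import manip
from h import *
np.set_printoptions(precision=4,suppress=True)
T=manip.camera_info("top");S=manip.camera_info("scene")
print("L",ray(T,424.4,293.4,.088),ray(S,276.3,166.3,.088),ray(T,419.1,293.8,.004))
print("s",ray(T,281.9,292.5,.054),ray(S,380.1,248.6,.054))
print("mid",ray(T,357,235,.074),ray(T,224,253,.065))
print("near:",[(n,ray(T,*p,.07)[:2]) for n,p in dict(blue=(381,344),pinkN=(441,348),pinkL=(279,333),tape=(356,297),flask=(125,250),cup=(510,240)).items()])
E
```

```text
L [ 0.4365 -0.2888  0.088 ] [ 0.4381 -0.2889  0.088 ] [ 0.4371 -0.2909  0.004 ]
s [0.4424 0.1153 0.054 ] [0.4434 0.1123 0.054 ]
mid [ 0.6061 -0.104   0.074 ] [0.5581 0.2841 0.065 ]
near: [('blue', array([ 0.2958, -0.1663])), ('pinkN', array([ 0.2843, -0.3336])), ('pinkL', array([0.3275, 0.1217])), ('tape', array([ 0.4278, -0.0983])), ('flask', array([0.569 , 0.5751])), ('cup', array([ 0.5879, -0.5423]))]
```

```bash
python3 -m jog '[[[25,38,0,0],[25,38,0,0],[25,38,-5,0],[25,38,-10,0],[25,38,-15,0],[25,38,-15,0],[25,38,-15,0],[10,16,-10,0]]]' 0 20
python3 -m jog '[[[0,0,-5,0],[0,0,-5,0],[0,0,-5,0],[0,0,0,0],[0,0,0,0],[0,0,0,0],[0,0,0,0],[0,0,0,0]]]'
python3 - <<'E'
from station import manip
import cv2
from h import *
s=manip.sense();print(s)
c=manip.camera_info("wrist");im=manip.snapshot("wrist")[:,:,::-1].copy()
cv2.imwrite("pics/w1.png",im);print(c)
cv2.imwrite("pics/s1.png",manip.snapshot("scene")[:,:,::-1])
def proj(X):
    p=c["R"]@X+c["t"];r=np.hypot(*p[:2]);a=np.arctan2(r,p[2])*c["fx"];return c["cx"]+a*p[0]/r,c["cy"]+a*p[1]/r
print(proj(np.array([.437,-.289,.088])))
E
```

```text
t: 1.1
tcp_pos: [0.4381, -0.2876, 0.3338]
tool_rot: [0.839, -0.545, -0.001, -0.0]
force: [0.4, 0.2, -0.7]
finger_gap: 0.001
t: 2.1
tcp_pos: [0.4375, -0.2897, 0.3198]
tool_rot: [0.838, -0.546, 0.0, 0.0]
force: [-0.9, 0.2, 0.2]
finger_gap: -0.001
{'t': 2.1, 'q': array([-7.98006236e-01,  5.17081636e-01,  1.76529249e+00,  2.50525947e-05,
        8.58988235e-01,  3.56856849e-01]), 'qd': array([-2.02753081e-04,  2.08403835e-03, -2.93748299e-03,  6.63558017e-05,
       -1.34331425e-03,  1.23633787e-03]), 'tau': array([-3.06047592e-02, -3.83431685e+01, -1.24292725e+01, -1.36697447e-03,
       -8.27801177e-04, -8.68911684e-05]), 'tcp_pos': array([ 0.43750567, -0.28968109,  0.31982486]), 'tool_rot': array([ 8.37862994e-01, -5.45880564e-01,  1.14433594e-04,  1.59374806e-05]), 'force': array([-0.93156441,  0.23550362,  0.19373683]), 'ft_torque': array([ 0.00780857, -0.00270842, -0.0277427 ]), 'finger_gap': -0.000637844919562217}
{'fx': 371.64829954431775, 'fy': 371.64829954431775, 'cx': 319.039926484229, 'cy': 240.3712082848777, 'R': array([[ 4.03951617e-01, -9.14780146e-01, -6.13595199e-04],
       [-8.71104261e-01, -3.84869687e-01,  3.05045391e-01],
       [-2.79285622e-01, -1.22689074e-01, -9.52337615e-01]]), 't': array([-0.44101698,  0.25587198,  0.38501543])}
(np.float64(318.7413209102458), np.float64(263.32248697663533))
```

View pics/w1.png

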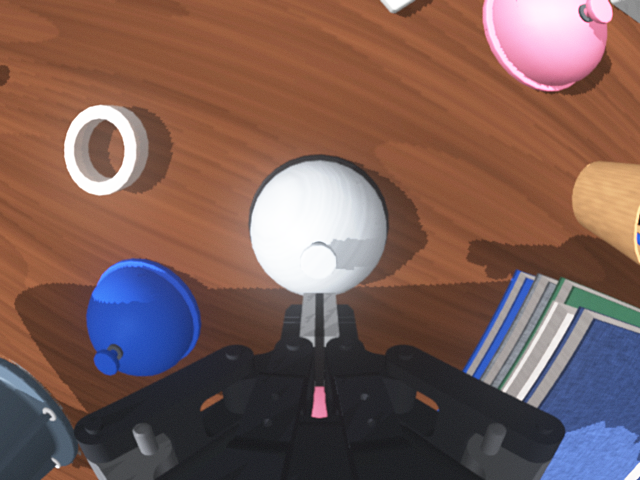

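View pics/s1.png

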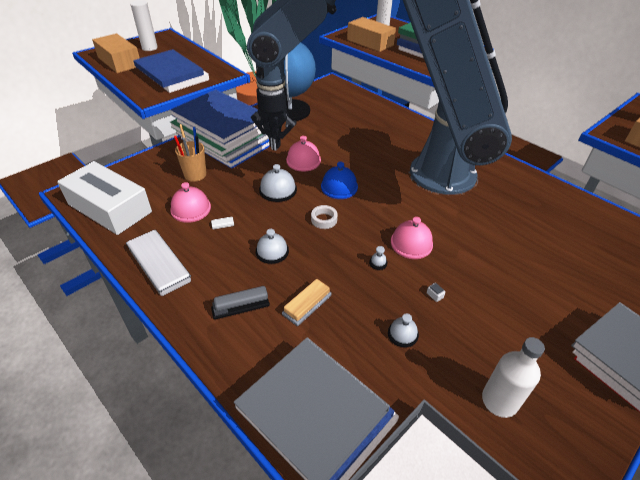

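The wrist view puts the largest plunger at (318,260), against (319,263) predicted, so it's within about 2 mm. The shut fingers come in just below it at (320,293). Next I'll descend in steps and check the force.

```bash
python3 -m jog '[[[1,1,-10,0],[0,0,-10,0],[0,0,-10,0],[0,0,-10,0],[0,0,-8,0],[0,0,-4,0],[0,0,0,0],[0,0,0,0]]]'
python3 -m jog '[[[0,0,-2,0],[0,0,-2,0],[0,0,-2,0],[0,0,-2,0],[0,0,-2,0],[0,0,0,0],[0,0,0,0],[0,0,0,0]]]'
python3 - <<'E'
from station import manip
import cv2
cv2.imwrite("pics/w2.png",manip.snapshot("wrist")[:,:,::-1])
im=manip.snapshot("scene")[:,:,::-1];cv2.imwrite("pics/s2.png",im)
print(manip.sense()["force"])
E
```

```text
t: 3.2
tcp_pos: [0.4386, -0.2888, 0.268]
tool_rot: [0.838, -0.546, 0.0, 0.0]
force: [-0.0, -0.5, -0.0]
finger_gap: -0.003
t: 4.2
tcp_pos: [0.4385, -0.2887, 0.2578]
tool_rot: [0.838, -0.546, 0.0, 0.0]
force: [-0.2, -0.4, 3.0]
finger_gap: 0.002
[ 0.29719965 -0.17969106  2.07460767]
```

View pics/w2.png

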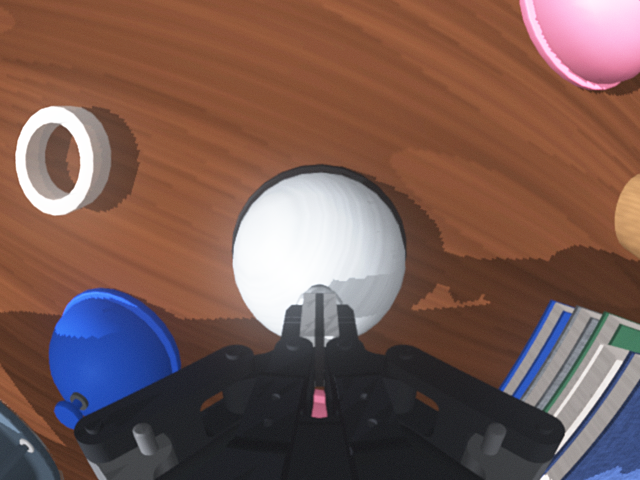

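The fingertips sit on the plunger (320,295), and the 2–3 N reading fits a press of about 3 mm. I'll press to about 8.5 mm.

```bash
python3 -m jog '[[[0,0,-1,0],[0,0,-1,0],[0,0,-1,0],[0,0,-1,0],[0,0,-1,0],[0,0,-0.5,0],[0,0,0,0],[0,0,0,0]]]'
python3 -c "
from station import manip
print([manip.snapshot('scene').shape and manip.sense()['force'].round(2) for _ in range(4)])"
```

```text
t: 5.3
tcp_pos: [0.4385, -0.2887, 0.2523]
tool_rot: [0.838, -0.546, 0.0, 0.0]
force: [-1.4, 0.7, 5.4]
finger_gap: 0.002
[array([-0.94,  0.51,  4.27]), array([-0.44,  0.44,  4.82]), array([-1.37,  0.8 ,  4.35]), array([-0.19,  0.23,  5.41])]
```

The force averages 4.85 N, which is about 9 mm pressed, past the 5 mm ringing point. I'll release, lift and move over to the smallest bell.

```bash
python3 -m jog '[[[0,0,2,0],[0,0,3,0],[0,0,5,0],[0,0,10,0],[0,0,15,0],[0,0,15,0],[0,0,10,0],[0,0,0,0]]]'
python3 -m jog '[[[0,20,0,0],[1,40,0,0],[1,50,0,0],[1,50,0,0],[1,50,0,0],[0,50,0,0],[0,50,0,0],[0,40,0,0]]]'
python3 -m jog '[[[0,35,-5,0],[0,17,-5,0],[0,0,-10,0],[0,0,-10,0],[0,0,-5,0],[0,0,0,0],[0,0,0,0],[0,0,0,0]]]'
python3 - <<'E'
from station import manip
import cv2
from h import *
s=manip.sense();print(s["tcp_pos"],s["force"])
c=manip.camera_info("wrist");cv2.imwrite("pics/w3.png",manip.snapshot("wrist")[:,:,::-1])
cv2.imwrite("pics/s3.png",manip.snapshot("scene")[:,:,::-1])
def proj(X):
    p=c["R"]@X+c["t"];r=np.hypot(*p[:2]);a=np.arctan2(r,p[2])*c["fx"];return c["cx"]+a*p[0]/r,c["cy"]+a*p[1]/r
print(proj(np.array([.443,.1135,.054])),proj(np.array([.448,.1135,.054])),proj(np.array([.443,.1185,.054])))
E
```

```text
t: 6.5
tcp_pos: [0.4387, -0.2889, 0.3134]
tool_rot: [0.838, -0.546, 0.001, 0.0]
force: [-0.7, -0.8, 0.1]
finger_gap: 0.003
t: 7.5
tcp_pos: [0.4408, 0.0641, 0.3117]
tool_rot: [0.838, -0.545, -0.001, 0.0]
force: [0.1, 0.0, 0.3]
finger_gap: 0.001
t: 8.5
tcp_pos: [0.4426, 0.1131, 0.2775]
tool_rot: [0.838, -0.546, 0.0, -0.0]
force: [0.9, -0.1, 0.4]
finger_gap: -0.001
[0.4426176  0.11305424 0.27748712] [ 0.85339617 -0.07396301  0.3964611 ]
(np.float64(319.69673420909373), np.float64(267.7891934978623)) (np.float64(323.3526894112006), np.float64(260.1103141260883)) (np.float64(311.4527553553351), np.float64(264.4146100367879))
```

View pics/w3.png

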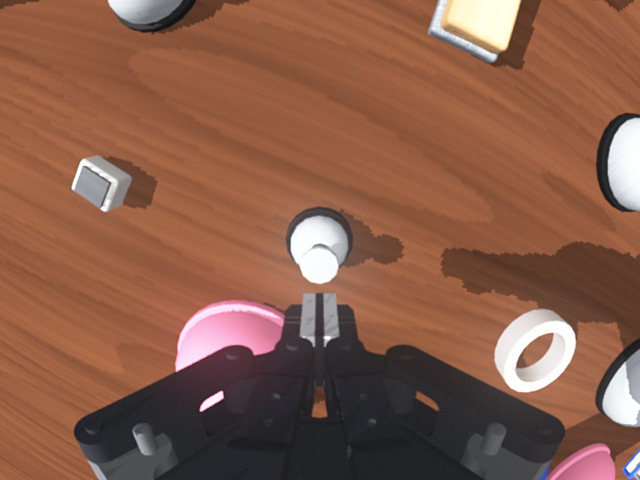

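View pics/s3.png

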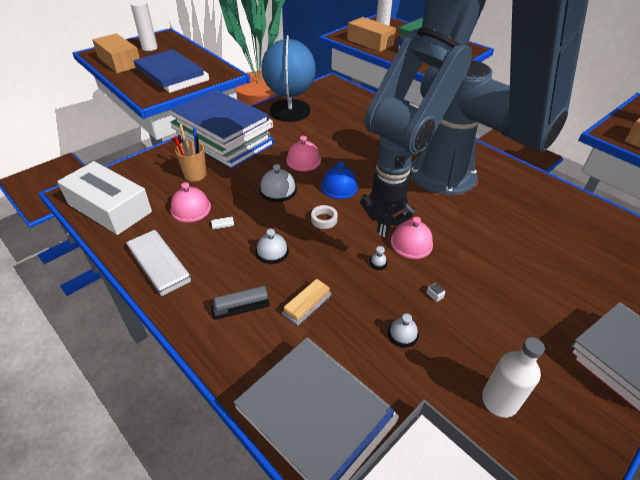

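The plunger is at (320,264), with the same 3–4 px bias as before. The largest bell is still upright at (278,183). The pink bell is about 115 mm away from the fingers. I'll descend onto the plunger.

```bash
python3 -m jog '[[[1,1,-10,0],[0,0,-10,0],[0,0,-10,0],[0,0,-10,0],[0,0,-4,0],[0,0,0,0],[0,0,0,0],[0,0,0,0]]]'
python3 -m jog '[[[0,0,-2,0],[0,0,-2,0],[0,0,-2,0],[0,0,-2,0],[0,0,-1,0],[0,0,0,0],[0,0,0,0],[0,0,0,0]]]'
python3 - <<'E'
from station import manip
import cv2
cv2.imwrite("pics/w4.png",manip.snapshot("wrist")[:,:,::-1])
f=[]
for _ in range(4): manip.snapshot("scene"); f.append(manip.sense()["force"].round(2))
print(f)
E
```

```text
t: 9.6
tcp_pos: [0.4436, 0.1143, 0.2335]
tool_rot: [0.838, -0.546, 0.0, -0.0]
force: [0.1, 0.7, 0.1]
finger_gap: 0.002
t: 10.6
tcp_pos: [0.4435, 0.1143, 0.2243]
tool_rot: [0.838, -0.546, 0.0, -0.0]
force: [0.0, -0.5, 1.9]
finger_gap: -0.003
[array([-0.78,  0.1 ,  2.41]), array([-0.28, -0.16,  2.04]), array([-0.46,  0.64,  2.19]), array([ 0.1 , -0.58,  1.87])]
```

View pics/w4.png

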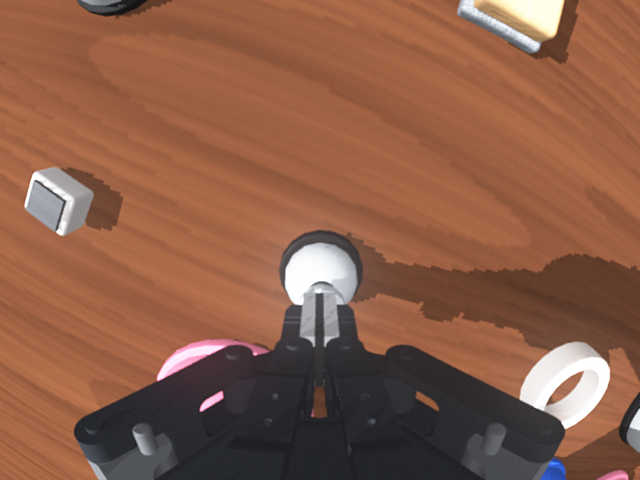

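It's centred on the smallest plunger at 2.1 N, about 2.5 mm down. I'll press 6 mm more, then release and withdraw.

```bash
python3 -m jog '[[[0,0,-1,0],[0,0,-1,0],[0,0,-1,0],[0,0,-1,0],[0,0,-1,0],[0,0,-1,0],[0,0,0,0],[0,0,0,0]]]'
python3 -c "
from station import manip
print([manip.snapshot('scene').shape and manip.sense()['force'].round(2) for _ in range(4)])"
```

```text
t: 11.85
tcp_pos: [0.4435, 0.1143, 0.2183]
tool_rot: [0.838, -0.546, 0.0, -0.0]
force: [-0.4, 0.4, 4.0]
finger_gap: 0.003
[array([-1.4 , -0.65,  4.31]), array([-0.83,  0.22,  4.29]), array([ 0.83, -0.22,  4.87]), array([-1.  ,  0.17,  4.95])]
```

The force is about 4.5 N, roughly 8.3 mm pressed. Now I'll lift away.

```bash
python3 -m jog '[[[0,0,2,0],[0,0,3,0],[0,0,5,0],[0,0,10,0],[0,0,20,0],[0,0,30,0],[0,0,30,0],[0,0,30,0]]]'
python3 -m jog '[[[0,0,30,0],[0,0,20,0],[0,0,10,0],[0,0,0,0],[0,0,0,0],[0,0,0,0],[0,0,0,0],[0,0,0,0]]]'
python3 - <<'E'
from station import manip
import cv2
a=cv2.imread("pics/scene0.png");b=manip.snapshot("scene")[:,:,::-1].copy()
cv2.imwrite("pics/s5.png",b)
def c(im,u,v,h=20):return cv2.resize(im[v-h:v+h,u-h:u+h],(300,300),interpolation=cv2.INTER_NEAREST)
import numpy as np
cv2.imwrite("pics/z5.png",np.vstack([np.hstack([c(x,278,178),c(x,379,257)]) for x in(a,b)]))
print(manip.sense()["force"])
E
```

```text
t: 13.05
tcp_pos: [0.4431, 0.1143, 0.3495]
tool_rot: [0.838, -0.546, -0.0, 0.0]
force: [0.3, 1.0, -0.8]
finger_gap: 0.001
t: 14.05
tcp_pos: [0.4435, 0.1143, 0.4079]
tool_rot: [0.838, -0.546, -0.0, 0.0]
force: [-0.3, 0.6, 0.3]
finger_gap: -0.0
[ 0.90738038  0.30281302 -0.2377856 ]
```

View pics/s5.png

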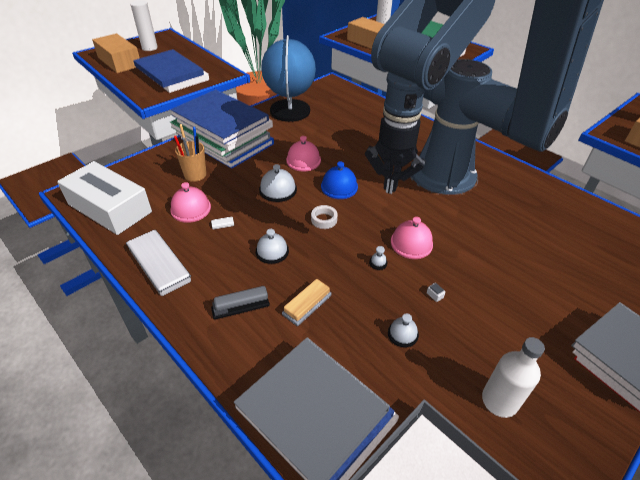

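View pics/z5.png

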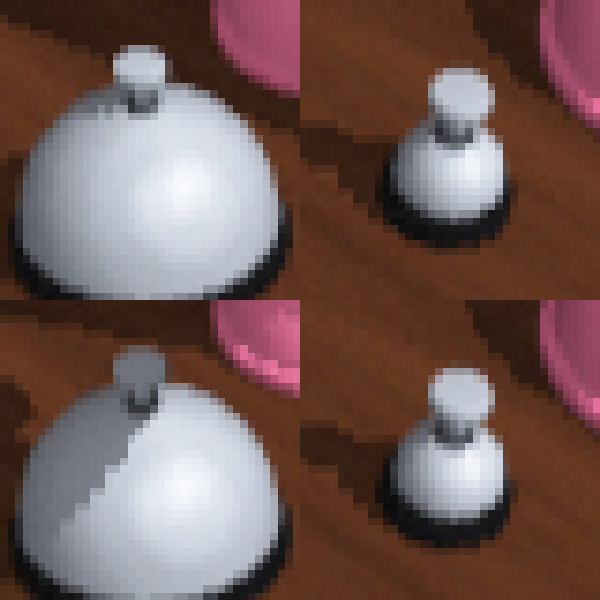

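Both bells are at the same pixels as before, with their plungers back up, and the arm is clear of everything.

```bash
python3 -c "
from station import manip
print(manip.sign_off())"
```

```text
the job is handed in; nothing more can be done
None
```

I rang the largest bell first, then the smallest, each with one gentle press of the shut fingertips, and handed the job in at about 14 s of the 38 s allowed. No verdict is reported.

- **Presses:** the largest plunger went down about 9 mm at 4.9 N, and the smallest about 8.3 mm at 4.5 N. Both are past the 5 mm ringing point. These depths are worked out from force and tool height, because the plunger travel can't be read directly.
- **Last checks:** in the before and after camera crops, both rung bells are at the same pixels with their plungers back up. The last full scene picture shows the middle bells and everything else apparently unmoved, judged by eye. The arm ended well clear, with the tool (TCP) at a height of 0.408 m and no contact force.
- **Disagreement:** the wrist camera differed from the other two by a steady 3–4 pixels, about 2 mm. That is within its stated calibration, and I allowed for about 1 mm of it. No check failed.

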